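# Weigh a cast stand on the two-pan balance

### The arm

A 6-joint arm with a two-finger parallel gripper is mounted at the origin on the work surface. World frame = base frame: x ahead of the robot, y to its left, z up, the work surface at z = 0. Lengths are in m, angles in rad, forces in N, time in s.
With the tool pointing down it reaches from about 0.3 to 0.775 m from the base axis. Payload 14.6 kg.
Tool frame: the origin (TCP) lies midway between the tips of the shut fingers; the grasp point (between the pads) lies 19 mm behind it; z points along the fingers, y is the direction in which the jaws open and shut (so a half turn about z gives the same grasp; the last joint's range is limited). The gripper opens to 85 mm and grips with 20 to 120 N. Pads are 22 mm wide; open, the fingers measure 114 mm over their backs; the gripper's body (76 mm by 85 mm) begins 54 mm behind the grasp point. The pads swing forward as they close: fully open they stand 13 mm farther back than shut.
Start: joints at [1.097, 0.3, 1.521, -0, 1.321, -0.067], TCP at [0.218, 0.505, 0.231] pointing down, gripper open.
Joint ranges: [-3.03, 3.03], [-0.79, 2.21], [0.23, 2.52], [-1.04, 4.18], [0, 3.07], [-2.55, 2.55]. Speed limits (rad/s): [2.22, 2.22, 2.57, 3.14, 3.14, 3.14].

### API

Orientations are given as a rotation vector (axis times angle).
In Python, from cell import robot gives the robot as it stands.
- The arm moves only by the shell command python3 -m inch 'ROWS' [OPENING] [FORCE]. ROWS is a JSON object of lists of equal length, an entry for each row: "travel": the shift along the tool's x, y, z in mm, a list of three; "twist": the turn about the tool's z in rad. A call has 1 to 8 rows; each row is the pose to reach, as a shift and turn from the pose measured when the call began, along the tool's axes at that moment; what a row does not reach only later rows make up. A row lasts 1/12 s, in which the tool goes at most 41.7 mm and 7.16 degrees, less where a joint would pass 70% of its speed; a pose out of reach is approached as far as the arm can. A call with a gripper value outside its range is refused whole. OPENING is the opening, from -1 (shut) to 1 (fully open), set as the call begins (- or left out, the last holds). The fingers move at their own pace and stop on an object; FORCE is the grip in N (left out, the last holds). Time passes only in rows, so rows that repeat a pose let the fingers close. It gives the time, the measured TCP pose, the force and the opening at its end, in the units of the state.
- robot.state(): the state, without advancing time (a new reading comes with each control period).
- robot.get_image(name): name is "side" or "top"; returns (picture, depth): 480x640x3 uint8, red, green, blue; 480x640 float32, m along the optical axis (not along the pixel's ray), 0 where there is no reading.
- robot.calibration(name): a dict with "fx", "fy", "cx", "cy" (pixels), "dist" ([k1, k2, p1, p2, k3] as OpenCV has them; the pictures are not rectified), "eye" and "orientation" of the camera in the world. Camera axes: x right, y down, z forward; pixel columns grow to the right and rows downward; lengths in m; the calibration is good to about 2 mm. A picture is of the moment at which its call begins. calibration takes no time and is no camera call.
- robot.close_job(): hands the job in, once; it reports no verdict.
The state is a dict: "t": time; "q": joint angles; "dq": joint speeds; "joint_efforts": joint torques, N m; "position": TCP position; "eef_rot": TCP orientation; "wrist_force": force on the tool from outside, world axes, zero at the start; "ft_torque": the same for the moment, N m; "finger_gap": finger opening in m.
Only numpy, scipy, OpenCV 4.12 (cv2) and the standard library are available. Lean on these libraries where they do the work, as an engineer would, in place of code of your own. Each camera call takes 0.05 s, during which the arm holds its last target. There are 200 camera calls.

### The job

Weigh the cast display stand: add steel weights to the empty pan, standing upright on its floor, until the beam comes level with the pointer between the two black lines, and leave the weights you do not need standing on their board. Ease each weight down with the pan until the pan carries it fully before you let go: the beam must never swing fast or be pressed hard. Do not touch the stand or its pan, and leave the other things on the table alone.

Things in the scene. Friction and masses are not known exactly. Their poses are not given: they have to be found in the camera images.
- balance: Two-pan balance, white base 100 x 360 x 48 mm. Origin: centre of its underside. Its y runs along the beam: weight pan at the -y end, part pan at +y; z up. The beam pivots 90 mm above the origin, 150 mm from each pan's middle. Over the middle stands a scale plate, 84 mm wide, top at 257 mm, with two black upright lines; the beam's thin dark pointer stands between them when level.
- beam (a joint): Beam tilt, rad: 0 level; positive: weight pan down, negative: part pan down; stops at -0.12 and 0.12. Pans stay level and move 150 mm x tilt; where a load stands on a pan does not matter. 100 g of difference between the pans tilts it by 0.08, so 150 g or more puts it on a stop; off the stops a pan yields by 82 N per m. Let go off balance, it swings 2 s. Pointer between the lines: within 0.056.
- weight_pan: The empty flat steel pan for the weights, 140 mm (x) x 110 mm (y), rim 6 mm above the floor and 3 mm thick. Origin: centre of the top face of its floor (115 mm above the table when the beam is level, 133 mm at the start, on the stop). Axes as the balance's.
- part_pan: The like pan at the other end, which holds the stand. Origin: centre of the top face of its floor. Axes as the balance's.
- stand: The part being weighed: a pale cast display stand, 110 x 80 mm base 22 mm thick with two cheeks and a slot between them, 62 mm high, of unknown mass between 580 and 840 g. Origin: centre of its underside. It sits in the part pan.
- board: Fixed wooden board 270 (x) x 70 (y) x 12 mm on which the four weights stand in a row along x, in any order, 62 mm apart. Origin: centre of its underside.
- weight_500: Steel weight of 500 g: a disc 52 mm across and 28 mm high with a plain round handle, 14 mm across and 22 mm high, standing up from its middle (50 mm high in all). Origin: centre of its underside, z along the handle.
- weight_300: Steel weight of 300 g: a disc 44 mm across and 23 mm high with a plain round handle, 14 mm across and 22 mm high, standing up from its middle (45 mm high in all). Origin: centre of its underside, z along the handle.
- weight_200: Steel weight of 200 g: a disc 38 mm across and 19 mm high with a plain round handle, 14 mm across and 22 mm high, standing up from its middle (41 mm high in all). Origin: centre of its underside, z along the handle.
- weight_100: Steel weight of 100 g: a disc 30 mm across and 13 mm high with a plain round handle, 14 mm across and 22 mm high, standing up from its middle (35 mm high in all). Origin: centre of its underside, z along the handle.
- glue_bottle: Bystander: clear bottle 34 mm across, 100 mm high. Origin: centre of its underside.
- bead_cup: Bystander: white cup 72 mm across, 75 mm high. Origin: centre of its underside.
- hoop: Bystander: pale hoop lying flat, 130 mm across, 12 mm high. Origin: centre of its underside.
Mind the look-alikes: they are no part of the job. Leave any pink or turquoise look-alike of the weight_500 alone.

How it is judged:
At the end, for the whole second after the job is handed in: The beam is at rest within 0.056 rad of level (pointer between the black lines) with the stand still in its pan (within 30 mm of its middle); each weight stands upright and still either on the floor of the weight pan or on the board (value of joint beam between -0.056 and 0.056 rad and velocity of joint beam between -0.05 and 0.05 rad/s and z of stand in the frame of part_pan between -0.004 and 0.004 m and horizontal distance between stand and part_pan below 0.03 m and ((x of weight_500 in the frame of weight_pan between -0.06 and 0.06 m and y of weight_500 in the frame of weight_pan between -0.045 and 0.045 m and z of weight_500 in the frame of weight_pan between -0.004 and 0.004 m) or (x of weight_500 in the frame of board between -0.135 and 0.135 m and y of weight_500 in the frame of board between -0.035 and 0.035 m and z of weight_500 in the frame of board between 0.008 and 0.016 m)) and angle between each of weight_500, weight_300, weight_200, weight_100's own z axis and vertical below 0.1 rad and linear speed of each of weight_500, weight_300, weight_200, weight_100 below 0.03 m/s and ((x of weight_300 in the frame of weight_pan between -0.06 and 0.06 m and y of weight_300 in the frame of weight_pan between -0.045 and 0.045 m and z of weight_300 in the frame of weight_pan between -0.004 and 0.004 m) or (x of weight_300 in the frame of board between -0.135 and 0.135 m and y of weight_300 in the frame of board between -0.035 and 0.035 m and z of weight_300 in the frame of board between 0.008 and 0.016 m)) and ((x of weight_200 in the frame of weight_pan between -0.06 and 0.06 m and y of weight_200 in the frame of weight_pan between -0.045 and 0.045 m and z of weight_200 in the frame of weight_pan between -0.004 and 0.004 m) or (x of weight_200 in the frame of board between -0.135 and 0.135 m and y of weight_200 in the frame of board between -0.035 and 0.035 m and z of weight_200 in the frame of board between 0.008 and 0.016 m)) and ((x of weight_100 in the frame of weight_pan between -0.06 and 0.06 m and y of weight_100 in the frame of weight_pan between -0.045 and 0.045 m and z of weight_100 in the frame of weight_pan between -0.004 and 0.004 m) or (x of weight_100 in the frame of board between -0.135 and 0.135 m and y of weight_100 in the frame of board between -0.035 and 0.035 m and z of weight_100 in the frame of board between 0.008 and 0.016 m))); the robot touches nothing.
It fails at once if the beam swings faster than 0.35 rad/s (a weight dropped or let go before the pan carried it) (velocity of joint beam above 0.35 rad/s or velocity of joint beam below -0.35 rad/s).
It fails at once if the weight pan is pressed with more than 16 N (contact force between weight_pan and anything else above 16 N).
It fails at once if the robot touches the stand or its pan (contact force between any of the arm, the fingers and stand above 0.5 N or contact force between the fingers and part_pan above 0.5 N).
It fails at once if a bystander is shifted by more than 20 mm (distance of any of glue_bottle, bead_cup, hoop from where it was at the start of the episode above 0.02 m).
It also fails if it takes over 72 s, if anything falls off the work surface, if the arm or the gripper's body presses on something with over 40 N, if the wrist force passes 120 N, or if a joint passes its speed limit or range.

## Working session

There is one attempt and no reset: what is moved stays moved. The work goes in short steps, Python scripts to look and compute and a shell command to move; the robot and the scene stay as the last step left them, time stands still between calls to the robot, and variables do not carry over. Pictures are saved under pics/ and viewed, about 8 in all and at most 12, crops included, and the job is handed in when it is done.

```bash
mkdir -p pics; ls
cat > h.py <<'E'
import numpy as np, cv2
from scipy.spatial.transform import Rotation as R
from cell import robot
def snap(n,f):
    im,d=robot.get_image(n); cv2.imwrite('pics/'+f+'.png',im[:,:,::-1]); np.savez('pics/'+f+'.npz',im=im,d=d); return im,d
def cam(n):
    c=robot.calibration(n); K=np.array([[c['fx'],0,c['cx']],[0,c['fy'],c['cy']],[0,0,1]])
    o=np.array(c['orientation'],float); M=R.from_rotvec(o).as_matrix() if o.size==3 else (o if o.shape==(3,3) else R.from_quat(o).as_matrix())
    return K,np.array(c['dist'],float),np.array(c['eye']),M
def ray(n,uv):
    K,D,e,M=cam(n); p=cv2.undistortPoints(np.array(uv,float).reshape(-1,1,2),K,D)[:,0]
    return e,np.c_[p,np.ones(len(p))]@M.T
def onplane(n,uv,z):
    e,r=ray(n,uv); return e+r*((z-e[2])/r[:,2])[:,None]
def cloud(n,d):
    v,u=np.mgrid[0:480,0:640]; e,r=ray(n,np.c_[u.ravel(),v.ravel()]); P=e+r*d.reshape(-1,1); P[d.ravel()==0]=np.nan; return P.reshape(480,640,3)
def pix(n,P):
    K,D,e,M=cam(n); return cv2.projectPoints((np.array(P,float).reshape(-1,3)-e)@M,np.zeros(3),np.zeros(3),K,D)[0][:,0]
E
python3 - <<'E'
from h import *
for n in('side','top'):
    print(robot.calibration(n)); snap(n,n+'0')
print(robot.state())
E
```

```text
pics
{'fx': 462.32721800172465, 'fy': 462.32721800172465, 'cx': 326.564476852703, 'cy': 243.6309760510203, 'dist': array([-0.09917979,  0.        ,  0.        ,  0.        ,  0.        ]), 'eye': array([ 0.26940408, -0.82598215,  0.71781811]), 'orientation': array([-2.17750302,  0.35354623, -0.15347927])}
{'fx': 478.9847910417944, 'fy': 478.9847910417944, 'cx': 309.50996252058394, 'cy': 245.08971390984564, 'dist': array([-0.12584118,  0.        ,  0.        ,  0.        ,  0.        ]), 'eye': array([ 0.33707609, -0.05667868,  1.20652709]), 'orientation': array([-2.11756112,  2.12359742, -0.17344703])}
{'t': 0.1, 'q': array([ 1.09741574e+00,  3.00395489e-01,  1.52154276e+00,  2.19686248e-05,
        1.32069011e+00, -6.66100924e-02]), 'dq': array([ 0.00143941, -0.00185949, -0.00125095, -0.00189155, -0.00177225,
       -0.00055837]), 'joint_efforts': array([ 1.05140018e-03, -5.44373095e+01, -3.62368798e+01, -1.19165984e-04,
        3.02431530e-03, -7.12683322e-05]), 'position': array([0.21750922, 0.50492778, 0.230779  ]), 'eef_rot': array([-6.34505947e-01, -3.07654671e+00,  1.55888950e-03]), 'wrist_force': array([ 0.20544479, -0.28689879, -0.8102527 ]), 'ft_torque': array([ 0.03775063, -0.01227885, -0.00676987]), 'finger_gap': 0.08528414649896017}
```

View pics/top0.png

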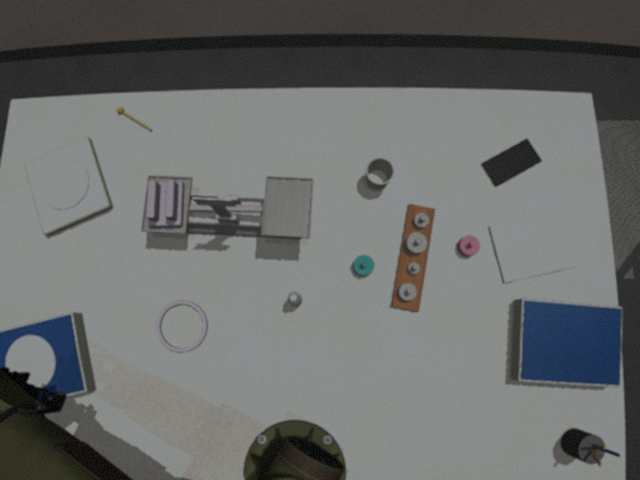

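View pics/side0.png

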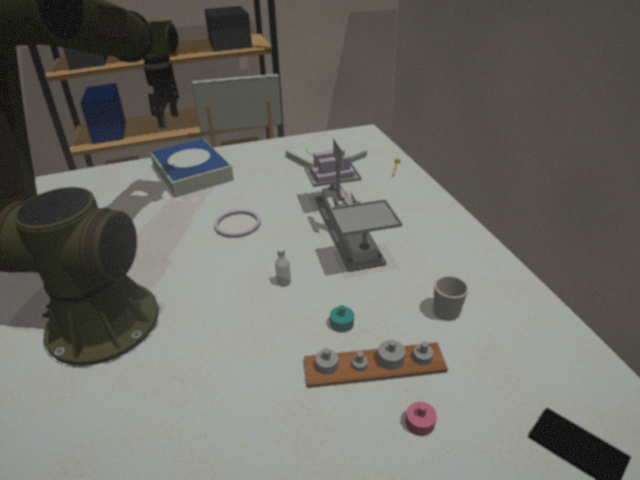

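The top view shows the board running from about (420,207) to (407,310). The weights on it are at (421,220), (416,243), (413,269) and (407,292), and judging by size they are probably 200, 500, 100 and 300. The weight pan is at (287,207), with the stand at (167,203). The teal (363,265) and pink (468,245) discs are the look-alikes. The side view shows the same row order.

```bash
python3 - <<'E'
from h import *
T=np.load('pics/top0.npz'); S=np.load('pics/side0.npz')
Pt=cloud('top',T['d']); Ps=cloud('side',S['d'])
# board: orange mask in both
for n,P,im in(('top',Pt,T['im']),('side',Ps,S['im'])):
    hsv=cv2.cvtColor(im,cv2.COLOR_RGB2HSV); m=cv2.inRange(hsv,(3,110,60),(18,255,255))
    if n=='side': m[:330]=0
    else: m[:190]=0; m[320:]=0
    m=cv2.morphologyEx(m,cv2.MORPH_CLOSE,np.ones((25,25)))
    c=max(cv2.findContours(m,0,2)[0],key=cv2.contourArea); b=cv2.boxPoints(cv2.minAreaRect(c))
    W=onplane(n,b,.012); print(n,'board corners',W[:,:2].round(3).tolist(),'ctr',W.mean(0).round(4),'depthz',np.nanmedian(P[m>0][:,2]))
# weights, depth based
for n,P,L in(('top',Pt,[(421,220),(416,243),(413,269),(407,292)]),('side',Ps,[(423,350),(391,350),(360,358),(326,358)])):
    for u,v in L:
        w=P[v-14:v+15,u-16:u+17].reshape(-1,3); zs=w[:,2]
        h=np.nanpercentile(zs,99.5); print(n,(u,v),'zmax',h.round(4), 'handle xy',np.nanmean(w[zs>h-.006],0).round(4),(zs>h-.006).sum(), 'disc n',((zs>.02)).sum(),np.nanmean(w[zs>.02],0).round(4))
# pan
w=Pt[170:245,255:320].reshape(-1,3); k=(w[:,2]>.12)&(w[:,2]<.16); q=w[k]; (c,s,a)=cv2.minAreaRect(q[:,:2].astype(np.float32)); print('pan top',c,s,a,np.nanmedian(q[:,2]),np.nanpercentile(q[:,2],[2,98]))
w=Ps[190:260,320:410].reshape(-1,3); k=(w[:,2]>.12)&(w[:,2]<.16); q=w[k]; (c,s,a)=cv2.minAreaRect(q[:,:2].astype(np.float32)); print('pan side',c,s,a,np.nanmedian(q[:,2]),np.nanpercentile(q[:,2],[2,98]))
w=Pt[150:260,185:260].reshape(-1,3);print('plate zmax',np.nanmax(w[:,2]),w[np.nanargmax(w[:,2])])
w=Pt[170:240,135:195].reshape(-1,3);q=w[w[:,2]>.08];print('part',cv2.minAreaRect(q[:,:2].astype(np.float32)),np.nanmax(q[:,2]))
print('tool axes',R.from_rotvec(robot.state()['eef_rot']).as_matrix().round(3))
E
python3 - <<'E'
import cv2
a=cv2.imread('pics/top0.png')[200:320,340:490]; b=cv2.imread('pics/side0.png')[330:450,300:450]
cv2.imwrite('pics/c0.png',cv2.resize(cv2.hconcat([a,b]),None,fx=2.6,fy=4,interpolation=2)[:, :800])
E
```

```text
top board corners [[0.398, -0.241], [0.658, -0.294], [0.646, -0.361], [0.387, -0.305]] ctr [ 0.5223 -0.3002  0.012 ] depthz 0.015221103236604638
side board corners [[0.398, -0.245], [0.67, -0.3], [0.64, -0.365], [0.385, -0.311]] ctr [ 0.523  -0.3053  0.012 ] depthz 0.011873395888731264
top (421, 220) zmax 0.0551 handle xy [ 0.6131 -0.3199  0.054 ] 24 disc n 209 [ 0.6085 -0.317   0.0352]
top (416, 243) zmax 0.0647 handle xy [ 0.5527 -0.3026  0.0633] 25 disc n 364 [ 0.551  -0.302   0.0419]
top (413, 269) zmax 0.0498 handle xy [ 0.4932 -0.2959  0.0481] 26 disc n 130 [ 0.4903 -0.2941  0.0318]
top (407, 292) zmax 0.0597 handle xy [ 0.4331 -0.277   0.0581] 29 disc n 258 [ 0.4323 -0.2765  0.0384]
side (423, 350) zmax 0.0539 handle xy [ 0.612  -0.3211  0.052 ] 43 disc n 323 [ 0.61   -0.3248  0.0333]
side (391, 350) zmax 0.0628 handle xy [ 0.5533 -0.3059  0.0608] 40 disc n 572 [ 0.55   -0.3102  0.0393]
side (360, 358) zmax 0.0479 handle xy [ 0.4914 -0.2982  0.0457] 45 disc n 205 [ 0.4902 -0.3007  0.0309]
side (326, 358) zmax 0.0563 handle xy [ 0.4317 -0.2796  0.0551] 41 disc n 429 [ 0.4301 -0.2842  0.0354]
pan top (0.6215630173683167, 0.011291049420833588) (0.11143713444471359, 0.14272715151309967) 86.39824676513672 0.13425894865148946 [0.12987798 0.14146122]
pan side (0.6246740818023682, 0.05724605545401573) (0.21169495582580566, 0.14297157526016235) 86.5543212890625 0.13265673653800358 [0.12960772 0.13920818]
plate zmax 0.26174766511982783 [0.605502   0.16945892 0.26174767]
part ((0.6392154693603516, 0.2803807258605957), (0.16830584406852722, 0.14421524107456207), 86.14315795898438) 0.2599726845814575
tool axes [[-0.918  0.396 -0.   ]
 [ 0.396  0.918 -0.001]
 [ 0.    -0.001 -1.   ]]
```

View pics/c0.png

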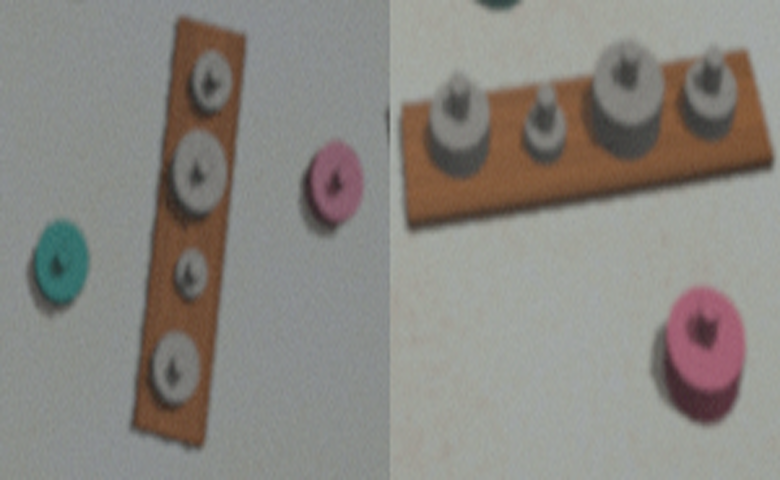

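The crop gives the order along the board from the far end: 200, 500, 100, 300, and the heights agree. I'll put the jaws across the row and start with the 500.

```bash
cat >> h.py <<'E'
def to(x,y,z):
    s=robot.state(); M=R.from_rotvec(s['eef_rot']).as_matrix()
    print('t',round(s['t'],2),'pos',s['position'].round(4),'travel mm',((np.array([x,y,z])-s['position'])@M*1000).round(1),'jaw deg',np.degrees(np.arctan2(M[1,1],M[0,1])).round(1),'F',s['wrist_force'].round(2),'gap',round(s['finger_gap'],4),'q6',s['q'][5].round(2))
E
python3 -m inch '{"travel":[[-155,-150,0],[-155,-150,0],[-155,-150,0],[-155,-150,0],[-228,-221,0],[-228,-221,0],[-228,-221,0],[-228,-221,0]],"twist":[-0.06,-0.12,-0.18,-0.23,-0.23,-0.23,-0.23,-0.23]}' 0.0 30
python3 -c "from h import *;to(.553,-.304,.15)"
```

```text
t: 0.77
position: [0.34, 0.2089, 0.2309]
eef_rot: [-0.279, -3.129, 0.002]
wrist_force: [-0.6, 0.6, -0.1]
finger_gap: 0.0428
t 0.77 pos [0.34   0.2089 0.2309] travel mm [-300.4 -467.    81.5] jaw deg 79.8 F [-0.62  0.6  -0.06] gap 0.0428 q6 -0.93
```

```bash
python3 -m inch '{"travel":[[-170,-265,0],[-170,-265,0],[-170,-265,0],[-170,-265,0],[-170,-265,0],[-170,-265,0],[-170,-265,0],[-170,-265,0]],"twist":[0,0,0,0,0,0,0,0]}' 
python3 -c "from h import *;to(.553,-.304,.15)"
```

```text
t: 1.43
position: [0.4609, -0.0853, 0.231]
eef_rot: [-0.282, -3.128, 0.003]
wrist_force: [0.8, 0.6, 0.3]
finger_gap: 0.0427
t 1.43 pos [ 0.4609 -0.0853  0.231 ] travel mm [-129.7 -198.6   81.3] jaw deg 79.7 F [0.79 0.57 0.32] gap 0.0427 q6 -1.65
```

```bash
python3 -m inch '{"travel":[[-130,-199,0],[-130,-199,0],[-130,-199,0],[-130,-199,20],[-130,-199,50],[-130,-199,81],[-130,-199,81],[-130,-199,81]],"twist":[0,0,0,0,0,0,0,0]}'
python3 - <<'E'
from h import *
to(.553,-.304,.15)
im,d=snap('top','t1'); im2,_=snap('side','s1')
p=robot.state()['position']
print(pix('top',[p,[.553,-.304,.062]]),pix('side',[p,[.553,-.304,.062]]))
a=im[180:320,340:480]; b=im2[260:400,310:450]
cv2.imwrite('pics/c1.png',cv2.resize(cv2.hconcat([a,b]),None,fx=2.8,fy=2.8,interpolation=2)[:,:,::-1])
E
```

```text
t: 2.1
position: [0.5517, -0.3059, 0.1442]
eef_rot: [-0.285, -3.121, -0.003]
wrist_force: [-0.7, -0.8, -0.8]
finger_gap: 0.0425
t 2.1 pos [ 0.5517 -0.3059  0.1442] travel mm [-0.9  2.1 -5.8] jaw deg 79.6 F [-0.72 -0.77 -0.82] gap 0.0425 q6 -1.95
[[426.38419769 233.90641226]
 [418.25154935 241.05452237]] [[395.35151651 308.15664859]
 [391.92160734 341.80931333]]
```

View pics/c1.png

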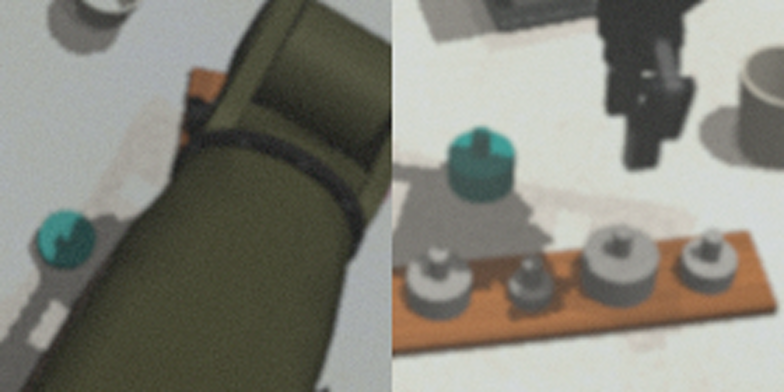

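The side crop shows the gripper above the 500, with finger tips near px (399,320) and (412,307). I'll compare that with the predicted tip pixels and the depth.

Run:
```python
from h import *
S=np.load('pics/s1.npz'); P=cloud('side',S['d'])
p=robot.state()['position']; to(.553,-.304,.1)
j=np.array([.18,.98,0])
for k in(-.0213,.0213): print(pix('side',[p+j*k,p+j*k+[0,0,.008]]))
g=cv2.cvtColor(S['im'],cv2.COLOR_RGB2GRAY)
w=P[280:325,380:425].reshape(-1,3); z=w[:,2]; k=(z>.13)&(z<.2); q=w[k]
print('lowest',np.nanmin(q[:,2])); 
for lo,hi in((.135,.15),(.15,.165),(.165,.185)):
    r=q[(q[:,2]>lo)&(q[:,2]<hi)]
    for a,b in((-.36,-.315),(-.315,-.26)):
        s=r[(r[:,1]>a)&(r[:,1]<b)]; print(lo,len(s),s.mean(0).round(4) if len(s) else '',np.percentile(s[:,0],[5,95]).round(3) if len(s) else '')
```

```text
t 2.2 pos [ 0.5529 -0.3044  0.1495] travel mm [-0.2  0.4 49.5] jaw deg 79.7 F [-0.73  0.43  0.16] gap 0.0427 q6 -1.95
[[398.39676191 316.72277417]
 [398.75485443 313.38488447]]
[[392.42304062 299.92867451]
 [392.72765591 296.62217671]]
lowest 0.14790145935186738
0.135 7 [ 0.5446 -0.3323  0.1484] [0.539 0.555]
0.135 5 [ 0.5514 -0.2832  0.1488] [0.547 0.557]
0.15 62 [ 0.543  -0.3354  0.1588] [0.536 0.556]
0.15 52 [ 0.5514 -0.2831  0.1571] [0.545 0.561]
0.165 82 [ 0.5427 -0.3359  0.1721] [0.536 0.552]
0.165 54 [ 0.5494 -0.2822  0.1746] [0.545 0.561]
```

```bash
python3 -m inch '{"travel":[[0,0,30],[0,0,60],[0,0,85],[0,0,98],[0,0,106],[0,0,106],[0,0,106]],"twist":[0,0,0,0,0,0,0]}'
python3 -c "from h import *;to(.553,-.304,.043)"
python3 -m inch '{"travel":[[0,0,0],[0,0,0],[0,0,0],[0,0,0],[0,0,0],[0,0,0]],"twist":[0,0,0,0,0,0]}' -1 40
python3 -c "from h import *;to(.553,-.304,.15)"
```

```text
t: 2.78
position: [0.5534, -0.3046, 0.0451]
eef_rot: [-0.282, -3.128, 0.002]
wrist_force: [0.1, 0.7, 0.7]
finger_gap: 0.0428
t 2.78 pos [ 0.5534 -0.3046  0.0451] travel mm [0.4 0.5 2.1] jaw deg 79.7 F [0.1  0.71 0.72] gap 0.0428 q6 -1.95
t: 3.28
position: [0.5542, -0.3045, 0.0466]
eef_rot: [0.282, 3.127, -0.003]
wrist_force: [0.7, 4.6, 7.9]
finger_gap: 0.0121
t 3.28 pos [ 0.5542 -0.3045  0.0466] travel mm [ 1.000e+00  1.000e-01 -1.034e+02] jaw deg 79.7 F [0.66 4.56 7.86] gap 0.0121 q6 -1.95
```

```bash
python3 -m inch '{"travel":[[0,0,-1],[0,0,-3],[0,0,-8],[0,0,-20],[0,0,-20],[0,0,-20],[0,0,-20]],"twist":[0,0,0,0,0,0,0]}'
python3 - <<'E'
from h import *
to(.553,-.304,.15)
im2,_=snap('side','s2'); cv2.imwrite('pics/c2.png',cv2.resize(im2[270:400,330:460],None,fx=3.5,fy=3.5,interpolation=2)[:,:,::-1])
E
```

```text
t: 3.87
position: [0.5541, -0.3045, 0.0667]
eef_rot: [0.282, 3.127, -0.003]
wrist_force: [-0.6, -0.6, -4.9]
finger_gap: 0.0121
t 3.87 pos [ 0.5541 -0.3045  0.0667] travel mm [  1.    0.1 -83.4] jaw deg 79.7 F [-0.56 -0.59 -4.91] gap 0.0121 q6 -1.95
```

View pics/c2.png

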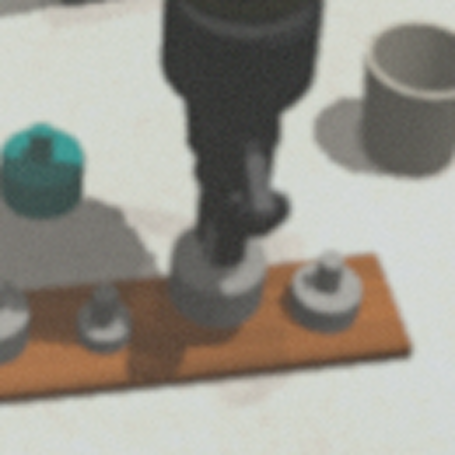

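The 500 is lifted upright: the wrist reads -4.9 N and the gap holds at 12 mm. I'll raise it, carry it over the pan and recheck the pan centre.

```bash
python3 -m inch '{"travel":[[0,0,-30],[0,0,-60],[0,0,-95],[0,0,-130],[0,0,-150],[0,0,-160],[0,0,-163],[0,0,-163]],"twist":[0,0,0,0,0,0,0,0]}'
python3 - <<'E'
from h import *
to(.5877,.0134,.228)
S=np.load('pics/s2.npz');
for n,f in(('top','top0'),('side','side0')):
    P=cloud(n,np.load(f'pics/{f}.npz')['d']).reshape(-1,3)
    k=(P[:,2]>.126)&(P[:,2]<.145)&(abs(P[:,0]-.62)<.09)&(P[:,1]>-.06)&(P[:,1]<.075); q=P[k][:,:2]
    ex=np.array([.998,-.063]);ey=np.array([.063,.998]); r=q-[.6216,.0113]
    print(n,len(q),np.percentile(r@ex,[1,99]).round(4),np.percentile(r@ey,[1,99]).round(4),np.median(P[k][:,2]))
E
```

```text
t: 4.58
position: [0.5536, -0.304, 0.2285]
eef_rot: [0.282, 3.128, -0.002]
wrist_force: [0.1, 0.2, -6.1]
finger_gap: 0.0115
t 4.58 pos [ 0.5536 -0.304   0.2285] travel mm [2.320e+01 3.184e+02 1.000e-01] jaw deg 79.7 F [ 0.12  0.22 -6.1 ] gap 0.0115 q6 -1.95
top 2898 [-0.0702  0.0695] [-0.0546  0.0544] 0.13425894865148946
side 1803 [-0.0704  0.0698] [-0.0569  0.0557] 0.13266727295079406
```

```bash
python3 -m inch '{"travel":[[2,30,0],[4,65,0],[8,105,0],[11,145,0],[14,185,0],[17,225,0],[19,260,0],[21,290,0]],"twist":[0,0,0,0,0,0,0,0]}' - 50
python3 -c "from h import *;to(.5877,.0134,.228)"
```

```text
t: 5.25
position: [0.5841, -0.0124, 0.2257]
eef_rot: [-0.28, -3.126, 0.002]
wrist_force: [0.5, -0.5, -4.6]
finger_gap: 0.0117
t 5.25 pos [ 0.5841 -0.0124  0.2257] travel mm [ 1.  26.  -2.3] jaw deg 79.8 F [ 0.5  -0.54 -4.56] gap 0.0117 q6 -1.48
```

```bash
python3 -m inch '{"travel":[[1,14,0],[2,28,0],[2,32,0],[2,32,0],[2,32,0],[2,32,0]],"twist":[0,0,0,0,0,0]}'
python3 - <<'E'
from h import *
to(.5877,.0134,.1726)
im2,_=snap('side','s3'); cv2.imwrite('pics/c3.png',cv2.resize(im2[130:260,300:430],None,fx=4,fy=4,interpolation=2)[:,:,::-1])
F=[]
for i in range(6): robot.get_image('side');F.append(robot.state()['wrist_force'][2])
print(np.round(F,2),np.mean(F))
E
```

```text
t: 5.75
position: [0.5878, 0.0183, 0.2254]
eef_rot: [-0.282, -3.125, 0.002]
wrist_force: [0.3, 0.0, -4.9]
finger_gap: 0.0116
t 5.75 pos [0.5878 0.0183 0.2254] travel mm [-1.  -4.8 52.8] jaw deg 79.7 F [ 0.29  0.02 -4.91] gap 0.0116 q6 -1.42
[-4.68 -4.39 -4.73 -4.63 -4.72 -4.6 ] -4.627696288469599
```

View pics/c3.png

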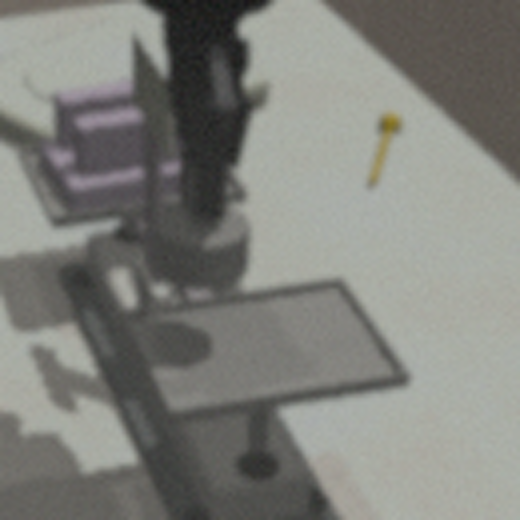

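The crop shows the 500 upright over the weight pan, with its shadow on the pan floor at about crop (180,340). I'll descend with a small y correction.

```bash
python3 -m inch '{"travel":[[-1,-5,12],[-1,-5,24],[-1,-5,36],[-1,-5,45],[-1,-5,50],[-1,-5,52],[-1,-5,52],[-1,-5,52]],"twist":[0,0,0,0,0,0,0,0]}'
python3 -c "from h import *;to(.5877,.0134,.1676)"
python3 -m inch '{"travel":[[0,0,1],[0,0,2],[0,0,3],[0,0,4],[0,0,4]],"twist":[0,0,0,0,0]}'
python3 -m inch '{"travel":[[0,0,0.7],[0,0,1.4],[0,0,1.4]],"twist":[0,0,0]}'
```

```text
t: 6.77
position: [0.588, 0.0141, 0.1741]
eef_rot: [-0.281, -3.127, 0.002]
wrist_force: [-0.4, -0.1, -5.1]
finger_gap: 0.0116
t 6.77 pos [0.588  0.0141 0.1741] travel mm [ 0.1 -0.8  6.5] jaw deg 79.7 F [-0.42 -0.14 -5.07] gap 0.0116 q6 -1.43
t: 7.18
position: [0.5879, 0.0141, 0.1699]
eef_rot: [-0.281, -3.126, 0.002]
wrist_force: [-0.3, -0.1, -4.5]
finger_gap: 0.0114
t: 7.43
position: [0.5878, 0.0141, 0.1683]
eef_rot: [-0.281, -3.126, 0.002]
wrist_force: [-0.1, -0.3, -4.4]
finger_gap: 0.0117
```

```bash
for i in 1; do python3 -m inch '{"travel":[[0,0,0.7],[0,0,1.4],[0,0,1.4]],"twist":[0,0,0]}'; python3 -m inch '{"travel":[[0,0,0.7],[0,0,1.4],[0,0,1.4]],"twist":[0,0,0]}'; done
python3 - <<'E'
from h import *
F=[]
for i in range(4): robot.get_image('side');F.append(robot.state()['wrist_force'][2])
print(np.round(F,2),np.mean(F)); to(.5877,.0134,.1676)
E
```

```text
t: 7.68
position: [0.588, 0.0142, 0.1673]
eef_rot: [-0.281, -3.127, 0.002]
wrist_force: [-1.1, 1.5, -0.8]
finger_gap: 0.0117
t: 7.93
position: [0.588, 0.0142, 0.1659]
eef_rot: [-0.281, -3.127, 0.002]
wrist_force: [-0.6, -0.0, -0.3]
finger_gap: 0.0114
[ 0.31  0.48 -0.06 -0.  ] 0.1820967345160028
t 8.13 pos [0.588  0.0142 0.166 ] travel mm [ 0.2 -0.8 -1.6] jaw deg 79.7 F [ 0.15  0.55 -0.  ] gap 0.0115 q6 -1.43
```

The pan took the weight at TCP z≈0.1675, and the wrist force is now about 0, so I can release.

```bash
python3 -m inch '{"travel":[[0,0,0],[0,0,0],[0,0,0],[0,0,0]],"twist":[0,0,0,0]}' -0.3
python3 -m inch '{"travel":[[0,0,-4],[0,0,-12],[0,0,-25],[0,0,-45],[0,0,-65],[0,0,-70],[0,0,-70]],"twist":[0,0,0,0,0,0,0]}'
python3 -c "from h import *;to(.6125,-.3205,.23)"
```

```text
t: 8.47
position: [0.5881, 0.0142, 0.166]
eef_rot: [-0.281, -3.127, 0.002]
wrist_force: [0.2, 0.6, 0.5]
finger_gap: 0.0295
t: 9.05
position: [0.5887, 0.0142, 0.2379]
eef_rot: [0.281, 3.127, -0.001]
wrist_force: [-0.5, -0.4, 0.3]
finger_gap: 0.0296
t 9.05 pos [0.5887 0.0142 0.2379] travel mm [ -83.  -325.1    8.3] jaw deg 79.7 F [-0.54 -0.41  0.28] gap 0.0296 q6 -1.43
```

```bash
python3 -m inch '{"travel":[[-8,-30,0],[-18,-70,0],[-29,-111,0],[-39,-151,0],[-49,-191,0],[-59,-231,0],[-69,-271,0],[-79,-311,0]],"twist":[0,0,0,0,0,0,0,0]}' 0.0
python3 - <<'E'
from h import *
to(.6125,-.3205,.11)
im2,d2=snap('side','s4'); im,d=snap('top','t4')
for n,dd in(('top',d),('side',d2)):
    P=cloud(n,dd).reshape(-1,3); r=P[:,:2]-[.6216,.0113]; x=r@[.998,-.063]; y=r@[.063,.998]
    k=(x>.02)&(x<.06)&(abs(y)<.045)&(P[:,2]>.08)&(P[:,2]<.15); print(n,'floor z',np.median(P[k][:,2]).round(4))
    h=(abs(x)<.068)&(abs(y)<.05)&(P[:,2]>.15)&(P[:,2]<.2); hi=P[h][:,2].max(); q=h&(P[:,2]>hi-.008); print('500 handle',hi,x[q].mean().round(4),y[q].mean().round(4))
cv2.imwrite('pics/c4.png',cv2.resize(im2[120:270,300:450],None,fx=4,fy=4,interpolation=2)[:,:,::-1])
E
```

```text
t: 9.72
position: [0.6106, -0.3078, 0.237]
eef_rot: [0.281, 3.129, -0.0]
wrist_force: [0.3, -0.4, 0.0]
finger_gap: 0.0425
t 9.72 pos [ 0.6106 -0.3078  0.237 ] travel mm [ -4.1 -12.1 127. ] jaw deg 79.7 F [ 0.32 -0.36  0.04] gap 0.0425 q6 -1.91
top floor z 0.1339
500 handle 0.18820771638591038 -0.0356 0.0007
side floor z 0.1322
500 handle 0.18384121284088895 -0.0356 -0.0014
```

View pics/c4.png

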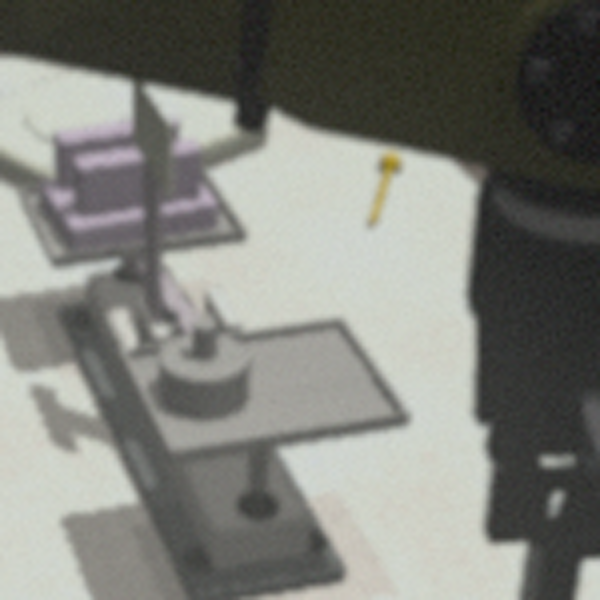

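The 500 stands at pan (-0.036, 0.000), and the pan floor is still at 0.133, so the beam is on its stop and the stand is over 650 g. The 200 goes in next.

```bash
python3 -m inch '{"travel":[[-4,-12,20],[-4,-12,55],[-4,-12,95],[-4,-12,130],[-4,-12,150],[-4,-12,155],[-4,-12,155],[-4,-12,155]],"twist":[0,0,0,0,0,0,0,0]}'
python3 -c "from h import *;to(.6125,-.3205,.038)"
```

```text
t: 10.48
position: [0.6118, -0.3239, 0.0819]
eef_rot: [0.289, 3.128, -0.002]
wrist_force: [-0.1, -0.5, 1.8]
finger_gap: 0.043
t 10.48 pos [ 0.6118 -0.3239  0.0819] travel mm [-0.1  3.5 43.9] jaw deg 79.5 F [-0.1  -0.54  1.85] gap 0.043 q6 -1.93
```

```bash
python3 -m inch '{"travel":[[0,3,12],[0,3,25],[0,3,36],[0,3,43],[0,3,44],[0,3,44]],"twist":[0,0,0,0,0,0]}'
python3 -c "from h import *;to(.6125,-.3205,.038)"
python3 -m inch '{"travel":[[0,0,0],[0,0,0],[0,0,0],[0,0,0],[0,0,0],[0,0,0]],"twist":[0,0,0,0,0,0]}' -1 40
python3 -m inch '{"travel":[[0,0,-1],[0,0,-3],[0,0,-8],[0,0,-20],[0,0,-20],[0,0,-20],[0,0,-20]],"twist":[0,0,0,0,0,0,0]}'
python3 -c "from h import *;to(.6648,.0287,.23)"
```

```text
t: 10.98
position: [0.612, -0.321, 0.0371]
eef_rot: [-0.289, -3.127, 0.001]
wrist_force: [0.6, 0.1, 0.5]
finger_gap: 0.043
t 10.98 pos [ 0.612  -0.321   0.0371] travel mm [-0.4  0.5 -0.9] jaw deg 79.4 F [0.64 0.13 0.54] gap 0.043 q6 -1.92
t: 11.48
position: [0.6122, -0.321, 0.0375]
eef_rot: [-0.289, -3.128, 0.002]
wrist_force: [1.1, 1.0, 2.8]
finger_gap: 0.0123
t: 12.07
position: [0.6122, -0.321, 0.0577]
eef_rot: [-0.289, -3.128, 0.002]
wrist_force: [0.4, 0.9, -2.0]
finger_gap: 0.0117
t 12.07 pos [ 0.6122 -0.321   0.0577] travel mm [  12.4  353.2 -172.7] jaw deg 79.4 F [ 0.43  0.9  -2.03] gap 0.0117 q6 -1.92
```

```bash
python3 -m inch '{"travel":[[0,0,-30],[0,0,-65],[0,0,-100],[0,0,-135],[0,0,-155],[0,0,-165],[0,0,-168],[0,0,-168]],"twist":[0,0,0,0,0,0,0,0]}' - 50
python3 -m inch '{"travel":[[1,30,0],[2,65,0],[4,105,0],[5,145,0],[6,185,0],[8,225,0],[9,262,0],[10,295,0]],"twist":[0,0,0,0,0,0,0,0]}'
python3 -c "from h import *;to(.6648,.0287,.17)"
```

```text
t: 12.73
position: [0.6121, -0.3207, 0.2248]
eef_rot: [-0.289, -3.127, 0.001]
wrist_force: [0.6, -0.5, -2.3]
finger_gap: 0.0119
t: 13.4
position: [0.6557, -0.0264, 0.2219]
eef_rot: [-0.287, -3.124, 0.001]
wrist_force: [0.7, 0.4, -2.8]
finger_gap: 0.0115
t 13.4 pos [ 0.6557 -0.0264  0.2219] travel mm [ 0.9 55.9 51.9] jaw deg 79.5 F [ 0.68  0.38 -2.77] gap 0.0115 q6 -1.48
```

```bash
python3 -m inch '{"travel":[[1,15,0],[1,32,0],[1,46,0],[1,54,0],[1,54,0],[1,54,0],[1,54,0]],"twist":[0,0,0,0,0,0,0]}'
python3 -c "from h import *;to(.6648,.0287,.163)"
```

```text
t: 13.98
position: [0.6645, 0.0259, 0.2216]
eef_rot: [-0.289, -3.123, 0.001]
wrist_force: [0.3, 0.0, -1.1]
finger_gap: 0.0114
t 13.98 pos [0.6645 0.0259 0.2216] travel mm [-0.   2.9 58.6] jaw deg 79.4 F [ 0.31  0.   -1.13] gap 0.0114 q6 -1.4
```

```bash
python3 -m inch '{"travel":[[0,2,12],[0,2,25],[0,2,38],[0,2,48],[0,2,54],[0,2,57],[0,2,58],[0,2,58]],"twist":[0,0,0,0,0,0,0,0]}'
python3 -m inch '{"travel":[[0,0,1],[0,0,2],[0,0,3],[0,0,3]],"twist":[0,0,0,0]}'
python3 -m inch '{"travel":[[0,0,0.7],[0,0,1.4],[0,0,1.4]],"twist":[0,0,0]}'
python3 - <<'E'
from h import *
F=[]
for i in range(4): robot.get_image('side');F.append(robot.state()['wrist_force'][2])
print(np.round(F,2),np.mean(F)); to(.6648,.0287,.1585)
E
```

```text
t: 14.65
position: [0.6648, 0.0277, 0.1638]
eef_rot: [-0.289, -3.124, 0.001]
wrist_force: [-0.4, -0.5, -1.1]
finger_gap: 0.0115
t: 14.98
position: [0.6647, 0.0278, 0.1608]
eef_rot: [-0.289, -3.124, 0.001]
wrist_force: [0.7, -0.5, -2.5]
finger_gap: 0.0116
t: 15.23
position: [0.6647, 0.0277, 0.1593]
eef_rot: [-0.289, -3.124, 0.001]
wrist_force: [-0.2, 0.4, -1.8]
finger_gap: 0.0115
[-2.86 -1.23 -2.31 -1.47] -1.965069516063914
t 15.43 pos [0.6647 0.0277 0.1594] travel mm [0.1 1.  0.9] jaw deg 79.4 F [ 0.18  0.97 -1.47] gap 0.0112 q6 -1.4
```

```bash
cat > f.py <<'E'
from h import *
F=[]
for i in range(8): robot.get_image('side');F.append(robot.state()['wrist_force'][2])
print('Fz mean',np.mean(F).round(2),'sd',np.std(F).round(2),'TCPz',robot.state()['position'][2].round(4))
E
python3 -m inch '{"travel":[[0,0,0.8],[0,0,1.6],[0,0,2.4],[0,0,3.2],[0,0,3.2],[0,0,3.2]],"twist":[0,0,0,0,0,0]}'; python3 f.py
```

```text
t: 15.93
position: [0.6647, 0.0277, 0.1562]
eef_rot: [-0.289, -3.124, 0.001]
wrist_force: [0.1, 0.6, -1.8]
finger_gap: 0.0116
Fz mean -1.83 sd 0.69 TCPz 0.1563
```

```bash
python3 -m inch '{"travel":[[0,0,0.8],[0,0,1.6],[0,0,2.4],[0,0,3.2],[0,0,4],[0,0,4]],"twist":[0,0,0,0,0,0]}'; python3 f.py; python3 -m inch '{"travel":[[0,0,0.8],[0,0,1.6],[0,0,2.4],[0,0,3.2],[0,0,4],[0,0,4]],"twist":[0,0,0,0,0,0]}'; python3 f.py
```

```text
t: 16.83
position: [0.6646, 0.0277, 0.152]
eef_rot: [-0.289, -3.124, 0.001]
wrist_force: [1.1, -0.1, -2.7]
finger_gap: 0.0117
Fz mean -1.29 sd 0.45 TCPz 0.1523
t: 17.73
position: [0.6647, 0.0278, 0.1481]
eef_rot: [-0.289, -3.124, 0.001]
wrist_force: [0.8, 0.0, -1.7]
finger_gap: 0.0117
Fz mean -0.86 sd 0.16 TCPz 0.1484
```

```bash
python3 -m inch '{"travel":[[0,0,0.9],[0,0,1.8],[0,0,2.7],[0,0,3.6],[0,0,4.5],[0,0,5.4],[0,0,6],[0,0,6]],"twist":[0,0,0,0,0,0,0,0]}'; python3 f.py; python3 -m inch '{"travel":[[0,0,0.8],[0,0,1.6],[0,0,2.4],[0,0,3],[0,0,3]],"twist":[0,0,0,0,0]}'; python3 f.py
```

```text
t: 18.8
position: [0.6646, 0.0278, 0.1422]
eef_rot: [-0.289, -3.124, 0.001]
wrist_force: [0.7, -0.8, -0.5]
finger_gap: 0.012
Fz mean -0.54 sd 0.38 TCPz 0.1424
t: 19.62
position: [0.6646, 0.0278, 0.1392]
eef_rot: [-0.289, -3.124, 0.001]
wrist_force: [0.6, -0.9, -0.9]
finger_gap: 0.0116
Fz mean -0.65 sd 0.75 TCPz 0.1394
```

```bash
python3 -m inch '{"travel":[[0,0,0.8],[0,0,1.6],[0,0,2.4],[0,0,3.2],[0,0,4],[0,0,4]],"twist":[0,0,0,0,0,0]}'; python3 f.py; python3 f.py
```

```text
t: 20.52
position: [0.6646, 0.0278, 0.1352]
eef_rot: [-0.289, -3.124, 0.001]
wrist_force: [0.4, -0.4, 0.6]
finger_gap: 0.0116
Fz mean 0.11 sd 0.72 TCPz 0.1355
Fz mean 0.12 sd 0.35 TCPz 0.1355
```

The force is about 0 at TCP z 0.1355, so the pan carries the 200 and I can release. I'll retreat straight up and look.

```bash
python3 -m inch '{"travel":[[0,0,0],[0,0,0],[0,0,0],[0,0,0]],"twist":[0,0,0,0]}' -0.3
python3 -m inch '{"travel":[[0,0,-2],[0,0,-6],[0,0,-16],[0,0,-35],[0,0,-60],[0,0,-85],[0,0,-95],[0,0,-95]],"twist":[0,0,0,0,0,0,0,0]}'
python3 -m inch '{"travel":[[5,-30,0],[10,-65,0],[15,-105,0],[20,-145,0],[25,-185,0],[30,-225,0],[35,-260,0],[40,-285,0]],"twist":[0,0,0,0,0,0,0,0]}'
python3 - <<'E'
from h import *
for i in range(8): robot.get_image('side')
im2,d2=snap('side','s5'); im,d=snap('top','t5')
for n,dd in(('top',d),('side',d2)):
    P=cloud(n,dd).reshape(-1,3); r=P[:,:2]-[.6216,.0113]; x=r@[.998,-.063]; y=r@[.063,.998]
    k=(x>-.005)&(x<.06)&(y<-.015)&(y>-.045)&(P[:,2]>.08)&(P[:,2]<.15); z=np.median(P[k][:,2]);print(n,'floor z',z.round(4),'tilt',((.1331-z)/.15-.12).round(3))
    for a,b in((-.07,0),(.02,.07)):
        h=(x>a)&(x<b)&(abs(y)<.05)&(P[:,2]>z+.03)&(P[:,2]<z+.08); hi=np.percentile(P[h][:,2],98); q=h&(P[:,2]>hi-.008); print('handle',(hi-z).round(3),x[q].mean().round(4),y[q].mean().round(4))
to(0.5,-.3,.2)
cv2.imwrite('pics/c5.png',cv2.resize(im2[120:270,300:450],None,fx=4,fy=4,interpolation=2)[:,:,::-1])
E
```

```text
t: 21.65
position: [0.6647, 0.0278, 0.1354]
eef_rot: [-0.289, -3.124, 0.001]
wrist_force: [1.3, -0.1, 0.1]
finger_gap: 0.0301
t: 22.32
position: [0.6659, 0.0278, 0.234]
eef_rot: [0.289, 3.127, -0.0]
wrist_force: [0.2, -0.6, 0.3]
finger_gap: 0.0301
t: 22.98
position: [0.5727, -0.2477, 0.2324]
eef_rot: [-0.292, -3.127, -0.0]
wrist_force: [-0.7, 0.2, 0.2]
finger_gap: 0.0298
top floor z 0.1104 tilt 0.031
handle 0.053 -0.0356 -0.0003
handle 0.043 0.0424 0.0183
side floor z 0.1092 tilt 0.039
handle 0.052 -0.0355 -0.0023
handle 0.042 0.0416 0.0163
t 23.48 pos [ 0.5746 -0.2441  0.2338] travel mm [ 63.2 -68.5  33.8] jaw deg 79.5 F [0.37 0.11 0.05] gap 0.0298 q6 -1.85
```

View pics/c5.png

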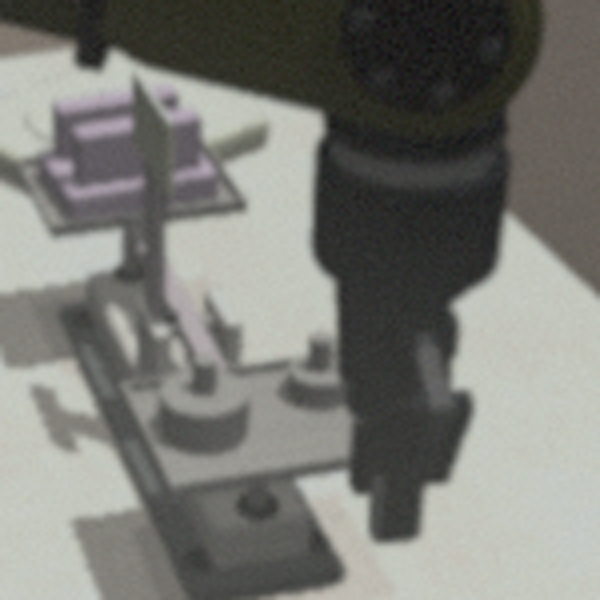

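Both weights stand upright in the pan, at (-0.036, 0) and (0.042, 0.017). The pan floor fell by about 23.5 mm, which is a tilt of about +0.035. The beam stayed on its stop under 500 g alone, so the stand is over 650 g and the tilt has to be below 0.04. 700 g is therefore the right choice. One last check that everything is at rest, then I'll hand in.

```bash
python3 -m inch '{"travel":[[10,-20,0],[20,-45,0],[30,-70,0],[30,-70,0],[30,-70,0],[30,-70,0]],"twist":[0,0,0,0,0,0]}'
python3 - <<'E'
from h import *
for j in range(3):
    o=[]
    for n in('top','side'):
        im,d=snap(n,n[0]+'6%d'%j); P=cloud(n,d).reshape(-1,3); r=P[:,:2]-[.6216,.0113]; x=r@[.998,-.063]; y=r@[.063,.998]
        k=(x>-.005)&(x<.06)&(y<-.015)&(y>-.045)&(P[:,2]>.08)&(P[:,2]<.15); o.append(np.median(P[k][:,2]).round(4))
    print('floor',o)
    for i in range(4): robot.get_image('side')
for nm,(x0,y0) in dict(w100=(.492,-.297),w300=(.432,-.278)).items():
    k=(np.hypot(P[:,0]-x0,P[:,1]-y0)<.03)&(P[:,2]>.03)&(P[:,2]<.07); h=P[k]; hi=np.percentile(h[:,2],99) if k.any() else 0; print(nm,hi,h[h[:,2]>hi-.007].mean(0).round(3) if k.any() else '')
a=np.load('pics/side0.npz')['im'].astype(int); D=abs(a-im).sum(2)
for nm,(u,v) in dict(bottle=(283,268),cup=(450,298),hoop=(238,223)).items(): print(nm,'mean diff',D[v-18:v+18,u-18:u+18].mean().round(1))
to(.5,-.3,.2); robot.close_job()
E
```

```text
t: 23.98
position: [0.5328, -0.3069, 0.2338]
eef_rot: [0.287, 3.127, 0.0]
wrist_force: [-0.1, 0.3, -0.2]
finger_gap: 0.0294
floor [np.float64(0.1108), np.float64(0.1094)]
floor [np.float64(0.1108), np.float64(0.1091)]
floor [np.float64(0.1107), np.float64(0.1089)]
w100 0.04971090045895488 [ 0.491 -0.299  0.047]
w300 0.056440975108217044 [ 0.432 -0.28   0.054]
bottle mean diff 110.6
cup mean diff 73.1
hoop mean diff 116.3
t 24.88 pos [ 0.5324 -0.3075  0.2338] travel mm [33.2  1.5 33.7] jaw deg 79.5 F [ 0.37  0.3  -0.45] gap 0.0301 q6 -1.97
the job is handed in; nothing more can be done
```

The stand is weighed and the job is handed in. I eased the 500 g and 200 g weights into the empty pan and let go of each only once the wrist force read about zero. The 100 g and 300 g weights still stand on the board where they were.

**Last checks:**
- **Beam:** it tilts about +0.03 to +0.04 rad by the depth readings from both cameras, inside the 0.056 limit. It stayed on its stop with 500 g alone, so the stand is over 650 g, probably about 655–660 g. I never saw the pointer and its lines face-on, so "between the lines" comes from pan height and not a direct view.
- **At rest:** the pan floor height stayed steady over about 0.6 s (0.1108, 0.1108, 0.1107 m from the top camera). The side camera reads about 2 mm lower throughout.
- **Weights in the pan:** both stand upright, at about (-36, 0) mm and (42, 17) mm from its middle.
- **Bystanders (failed check):** the before/after image comparison for the bottle, cup and hoop showed large differences (73–116). I put that down to the arm and its shadow, but I did not confirm it. No contact with them was planned, and everything was carried well above them.

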